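# Push the row of sample racks home in the analyser's tray

### The arm

A 6-joint arm with a two-finger parallel gripper is mounted at the origin on the work surface. World frame = base frame: x ahead of the robot, y to its left, z up, the work surface at z = 0. Lengths are in m, angles in rad, forces in N, time in s.
With the tool pointing down it reaches from about 0.375 to 0.75 m from the base axis. Payload 9 kg.
Tool frame: the origin (TCP) lies between the finger pads; the fingertips stand 14 mm ahead of it and the grasp point (between the pads) lies 5 mm behind it; z points along the fingers, x is the direction in which the jaws open and shut, and the axes are right-handed (so a half turn about z gives the same grasp; the last joint's range is limited). The gripper opens to 85 mm and grips with 20 to 120 N. Pads are 22 mm wide; open, the fingers measure 114 mm over their backs; the gripper's body (76 mm by 85 mm) begins 54 mm behind the grasp point. The pads swing forward as they close: fully open they stand 13 mm farther back than shut.
Start: joints at [0.983, 0.104, 0.097, 1.564, 0, 1.353], TCP at [0.217, 0.559, 0.245] pointing down, gripper open.
Joint ranges: [-2.99, 2.99], [-0.84, 1.86], [-1.1, 1.16], [-1.84, 2.11], [-1.51, 1.56], [-3.14, 3.14]. Speed limits (rad/s): [2.22, 2.22, 2.57, 3.14, 3.14, 3.14].

### API

Orientations are given as a rotation vector (axis times angle).
In Python, from plant import get_state, get_image, workorder, nets gives the robot as it stands. The module is installed in compiled form; this text tells all that it offers.
- The arm moves only by the shell command python3 -m creep 'ROWS' [FORCE]. ROWS is a JSON object of lists of equal length, an entry for each row: "dp": the shift along the tool's x, y, z as a fraction of full scale, a list of three; "angular": the turn, a rotation vector about the tool's x, y, z as a fraction of full scale, a list of three; "claw": the gripper command: -1 is fully open, 1 is shut, values between are in proportion. A call has 1 to 5 rows; each row is the pose to reach, as a shift and turn from the pose commanded when the call began, along the tool's axes at that moment, turning the shorter way round; what a row does not reach only later rows make up. Full scale, the value 1, is 400 mm for a shift and pi rad for a turn. A row lasts 1/12 s, in which the tool goes at most 41.7 mm and 7.16 degrees, less where a joint would pass 70% of its speed; a pose out of reach is approached as far as the arm can. A call with a number of a shift or a turn outside -1 to 1 is refused whole. A call with a gripper value outside its range is refused whole. The fingers move at their own pace and stop on an object; FORCE is the grip in N (left out, the last holds). Time passes only in rows, so rows that repeat a pose let the fingers close. It gives the time, the measured TCP pose, the force and the opening at its end, in the units of the state.
- get_state(): the state, without advancing time (a new reading comes with each control period).
- get_image(name): name is "scene" or "top"; returns a dict with "img" (400x640x3 uint8, blue, green, red), "K" (3x3 intrinsics, pixels), "R" (3x3) and "t" (3): a world point X has camera coordinates R X + t. Camera axes: x right, y down, z forward; pixel columns grow to the right and rows downward; lengths in m; the calibration is good to about 2 mm. A picture is of the moment at which its call begins. There is no depth.
- workorder.close_job(): hands the job in, once; it reports no verdict.
Trained networks look in a picture, given as the dict that the camera call returned (one of the last four; its "shot" number tells which), for a name from the list of things; names that differ only in an ending like _2 or _b are one class to them, and where a whole thing is asked for, a point or a joint stands for the part that bears it (a point fixed in the world has none). Each returns a list of dicts, best first, with "conf" (0 to 1); they miss things now and then, are a little off and sometimes report something else, mostly with a low value. They report only what shows in the picture. A call takes as long as a camera call.
- nets.boxes_of(picture, target): "rect" ([centre column, centre row, width, height] in pixels, round what is visible of it).
- nets.cut_out(picture, target): "mask" (400x640 bool, what is visible of it) and "rect" ([centre column, centre row, width, height] in pixels, round what is visible of it).
- nets.landmark_of(picture, target): "uv" ([column, row] in pixels: a listed point, or the origin of a listed thing).
The state is a dict: "t": time; "qpos": joint angles; "joint_vel": joint speeds; "joint_torque": joint torques, N m; "position": TCP position; "ee_rot": TCP orientation; "ft_force": force on the tool from outside, world axes, zero at the start; "moment": the same for the moment, N m; "finger_gap": finger opening in m.
Only numpy, scipy, OpenCV 4.12 (cv2) and the standard library are available. Lean on these libraries where they do the work, as an engineer would, in place of code of your own. Each camera call takes 0.05 s, during which the arm holds its last target.

### The job

The four sample racks stand in a row in the grey tray, some way short of its blue end stop. With the fingertips, push the last rack from behind so that the whole row slides along the guide rail as one train, until the front rack is up against the end stop and all four stand close together, upright and square on the rail; bring the row up softly, without ramming the stop. Do not grip or lift anything, keep off the tube caps, do not let the row come apart, leave the spare rack, the bottle and the tip box alone, and finish clear of everything.

Things in the scene. Friction and masses are not known exactly. Their poses are not given: they have to be found in the camera images.
- tray: grey tray fixed to the bench: a straight channel 330 mm long (its x), 128 mm wide (its y). Origin: centre of its underside, on the bench; z up. Slick floor at z = 12 mm, with a steel guide rail 8 mm wide, 5 mm high along y = 0. Side walls: inner faces at y = +-56 mm, tops 38 mm above the bench. The -x end (x = -165 mm) is open, without a lip
- end_stop (a point): centre of the foot of the end stop's face, on the tray's floor line, 150 mm from the tray's origin along its +x: a blue wall with a black rubber buffer across the +x end, top 58 mm above the bench, with a black carrying grip beyond it. Push towards the tray's +x. When home the four racks fill the 96 mm before this face
- rack_a: loose sample rack, white plastic, an upright flat-faced block 24 mm (its x, along the tray) x 108 mm (its y) x 50 mm high, 0.09 to 0.16 kg; origin: centre of its underside; x as the tray's x. A slot under it straddles the guide rail. One of four in the tray, faces touching, colours in any order; windowed face to the stop, closed face behind. The whole row slides at about 0.5 to 2 N
- rack_b: loose sample rack, orange plastic, an upright flat-faced block 24 mm (its x, along the tray) x 108 mm (its y) x 50 mm high, 0.09 to 0.16 kg; origin: centre of its underside; x as the tray's x. A slot under it straddles the guide rail. One of four in the tray, faces touching, colours in any order; windowed face to the stop, closed face behind. The whole row slides at about 0.5 to 2 N
- rack_c: loose sample rack, blue plastic, an upright flat-faced block 24 mm (its x, along the tray) x 108 mm (its y) x 50 mm high, 0.09 to 0.16 kg; origin: centre of its underside; x as the tray's x. A slot under it straddles the guide rail. One of four in the tray, faces touching, colours in any order; windowed face to the stop, closed face behind. The whole row slides at about 0.5 to 2 N
- rack_d: loose sample rack, yellow plastic, an upright flat-faced block 24 mm (its x, along the tray) x 108 mm (its y) x 50 mm high, 0.09 to 0.16 kg; origin: centre of its underside; x as the tray's x. A slot under it straddles the guide rail. One of four in the tray, faces touching, colours in any order; windowed face to the stop, closed face behind. The whole row slides at about 0.5 to 2 N
- caps_a: the five red screw caps of the tubes in the white rack (fixed to it): each 13 mm across, 20 mm apart along the rack, rising 12 mm above its top (74 mm above the bench). Origin at the centre of the rack's top face
- caps_b: the five green screw caps of the tubes in the orange rack (fixed to it): each 13 mm across, 20 mm apart along the rack, rising 12 mm above its top (74 mm above the bench). Origin at the centre of the rack's top face
- caps_c: the five yellow screw caps of the tubes in the blue rack (fixed to it): each 13 mm across, 20 mm apart along the rack, rising 12 mm above its top (74 mm above the bench). Origin at the centre of the rack's top face
- caps_d: the five blue screw caps of the tubes in the yellow rack (fixed to it): each 13 mm across, 20 mm apart along the rack, rising 12 mm above its top (74 mm above the bench). Origin at the centre of the rack's top face
- spare_rack: bystander: an empty green rack of the same size, loose on the bench beside the tray; origin at the centre of its underside
- bottle: bystander: amber reagent bottle with a blue cap, 56 mm across and 95 mm high, loose on the bench beyond the end stop; origin at the centre of its underside
- tip_box: bystander: blue pipette-tip box with a clear lid, 85 x 122 x 52 mm high, loose on the bench on the other side of the tray; origin at the centre of its underside

How it is judged:
By the outcome, as a careful person would: the job done as asked, in the order asked, and still so for the second after the job is handed in, with the robot touching nothing.
It also fails if it takes over 35 s, if anything falls off the work surface, if the arm or the gripper's body presses on something with over 40 N, if the wrist force passes 120 N, or if a joint passes its speed limit or range.

## Working session

There is one attempt and no reset: what is moved stays moved. The work goes in short steps, Python scripts to look and compute and a shell command to move; the robot and the scene stay as the last step left them, time stands still between calls to the robot, and variables do not carry over. Pictures are saved under pics/ and viewed, and the job is handed in when it is done.

```bash
mkdir -p pics; cat > h.py <<'E'
import numpy as np, cv2
from plant import get_state, get_image, workorder, nets
from scipy.spatial.transform import Rotation as Ro
def ray(p,uv,z):
    K,R,t=map(np.array,(p["K"],p["R"],p["t"])); t=t.ravel()
    d=R.T@np.linalg.solve(K,[uv[0],uv[1],1.]); c=-R.T@t
    return c+d*(z-c[2])/d[2]
def proj(p,X):
    K,R,t=map(np.array,(p["K"],p["R"],p["t"]));q=K@(R@np.array(X)+t.ravel());return q[:2]/q[2]
E
python3 - <<'E'
from h import *
np.set_printoptions(precision=4,suppress=True)
s=get_state();print(s)
for n in("scene","top"):
    p=get_image(n);cv2.imwrite(f"pics/{n}0.png",p["img"])
    for o,z in [("end_stop",.012),("rack_a",.012),("tray",0),("caps_a",.062),("spare_rack",0),("bottle",0),("tip_box",0)]:
        for d in nets.landmark_of(p,o)[:5]: print(n,o,round(d["conf"],2),np.array(d["uv"]),ray(p,d["uv"],z))
E
```

```text
{'t': 0.0, 'qpos': array([0.9833, 0.1047, 0.0965, 1.5639, 0.    , 1.3531]), 'joint_vel': array([-0.0004,  0.0006,  0.0003, -0.0013, -0.    ,  0.0007]), 'joint_torque': array([ -0.0005, -55.6929,  50.3647,   0.0172,  -0.0005,  -0.    ]), 'position': array([0.2167, 0.5592, 0.2445]), 'ee_rot': array([ 2.5916,  1.7748, -0.002 ]), 'ft_force': array([ 0.5021, -0.4493, -0.4022]), 'moment': array([ 0.0355,  0.0127, -0.0263]), 'finger_gap': 0.08549246106960683}
scene end_stop 0.75 [350.9 231. ] [0.6029 0.1812 0.012 ]
scene rack_a 0.95 [287.3 219.8] [0.5371 0.0533 0.012 ]
scene rack_a 0.85 [281. 219.] [0.5313 0.0401 0.012 ]
scene rack_a 0.82 [296.9 222.4] [0.5498 0.0723 0.012 ]
scene rack_a 0.55 [267.6 218.3] [0.5219 0.0116 0.012 ]
scene tray 0.96 [280.8 222.2] [ 0.5303  0.0393 -0.    ]
scene caps_a 0.79 [265.3 203.6] [0.5224 0.0098 0.062 ]
scene caps_a 0.76 [275.6 200.5] [0.5189 0.0331 0.062 ]
scene caps_a 0.69 [297.4 206.8] [0.5485 0.0749 0.062 ]
scene caps_a 0.68 [286.5 203.6] [0.5337 0.0542 0.062 ]
scene spare_rack 0.63 [268.1 273.9] [ 0.6601 -0.0146  0.    ]
scene bottle 0.81 [406.  247.8
[... 183 characters left out ...]
012 ]
top rack_a 0.87 [367.1 223.1] [0.5279 0.0286 0.012 ]
top rack_a 0.85 [376.1 228.2] [0.5185 0.0119 0.012 ]
top rack_a 0.66 [350.8 216.2] [0.5406 0.059  0.012 ]
top tray 0.23 [382.2 226.5] [ 0.5228 -0.0013  0.    ]
top tray 0.16 [284.  186.9] [0.5978 0.187  0.    ]
top caps_a 0.81 [378.1 229.1] [0.5129 0.0152 0.062 ]
top caps_a 0.8 [369.4 221.8] [0.5255 0.0302 0.062 ]
top caps_a 0.67 [355.5 212.9] [0.5408 0.0542 0.062 ]
top caps_a 0.57 [343.6 209.2] [0.5472 0.075  0.062 ]
top spare_rack 0.67 [382.7 154.9] [ 0.6628 -0.0043  0.    ]
top bottle 0.92 [233.5 153.8] [0.6631 0.2877 0.    ]
top bottle 0.31 [353.4 215. ] [0.5443 0.0533 0.    ]
top tip_box 0.63 [307.3 291.4] [0.4011 0.1391 0.    ]
```

View pics/scene0.png

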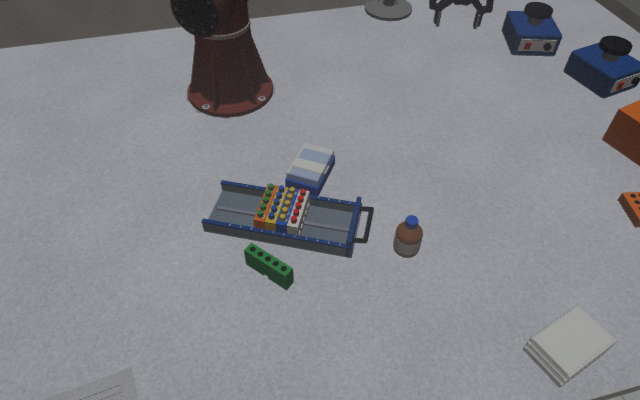

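View pics/top0.png

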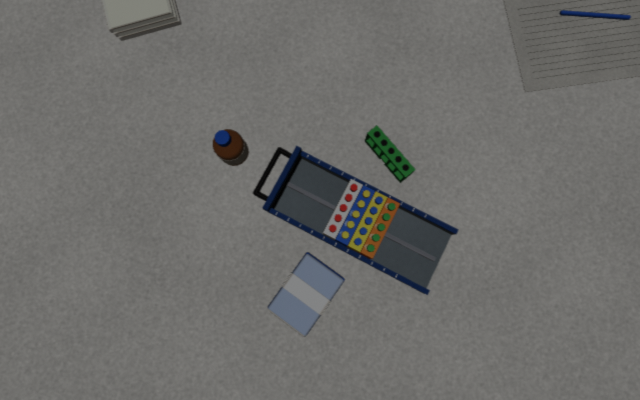

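The top view shows the row, white (front, red caps, ~(343,208)) to orange (last, green caps, ~(380,228)), with the stop at the upper left (~(284,180)). I'll zoom in to get the tray's axis.

```bash
python3 - <<'E'
from h import *
p=get_image("top");c=p["img"][135:305,240:470];cv2.imwrite("pics/z1.png",cv2.resize(c,None,fx=3.4,fy=3.4,interpolation=cv2.INTER_CUBIC))
p=get_image("scene");c=p["img"][170:300,190:390];cv2.imwrite("pics/z2.png",cv2.resize(c,None,fx=4,fy=4,interpolation=cv2.INTER_CUBIC))
E
```

```text
(no output)
```

View pics/z1.png

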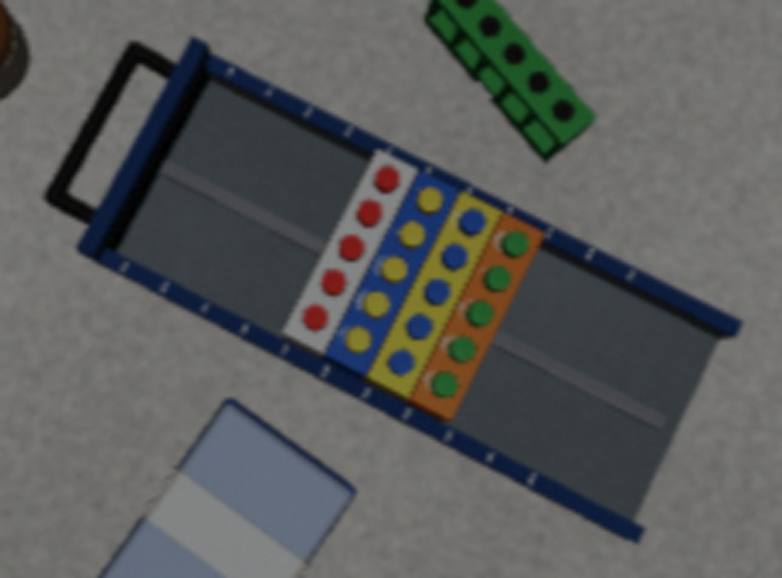

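View pics/z2.png

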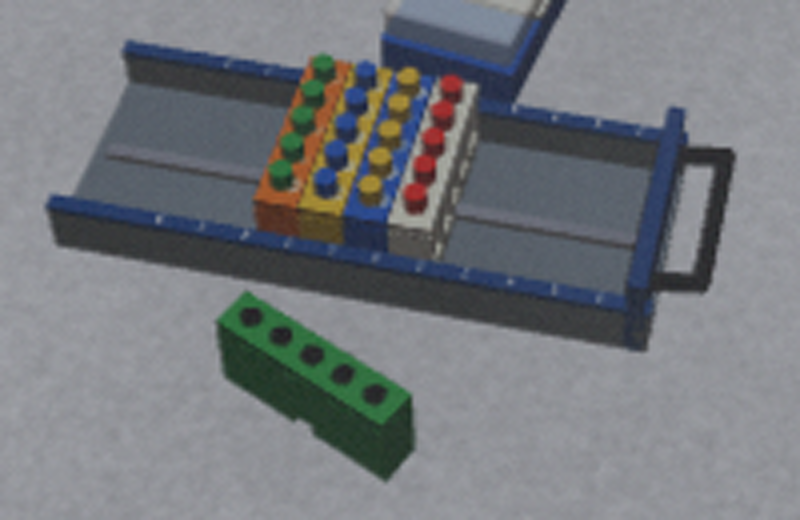

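```bash
cat > fit.py <<'E'
from h import *
from scipy.optimize import least_squares
np.set_printoptions(precision=4,suppress=True)
T=get_image("top");S=get_image("scene")
print(nets.landmark_of(T,"end_stop")[:1])
a=lambda x,y:(240+x/3.4-.35,135+y/3.4-.35)
b=lambda x,y:(190+x/4-.37,170+y/4-.37)
obs=[(T,a(742,323),[-.165,-.064,.038],0),(T,a(640,541),[-.165,.064,.038],0),
(S,b(49,199),[-.165,-.064,.038],0),(S,b(125,42),[-.165,.064,.038],0),(S,b(56,246),[-.165,-.064,0],0),
(T,a(545,232),[0,-.054,.062],1),(T,a(452,421),[0,.054,.062],1),
(S,b(255,200),[0,-.054,.062],1),(S,b(308,62),[0,.054,.062],1),
(T,a(378,149),[.096,-.054,.062],1),(T,a(285,331),[.096,.054,.062],1),
(T,a(165,170),[.15,0,.017],0)]
def W(q,X,k):
    X=np.array(X,float).copy(); X[0]+=k*q[3]; c,s=np.cos(q[2]),np.sin(q[2])
    return [q[0]+c*X[0]-s*X[1],q[1]+s*X[0]+c*X[1],X[2]]
f=lambda q:np.concatenate([proj(p,W(q,X,k))-uv for p,uv,X,k in obs])
r=least_squares(f,[.53,.04,1.15,-.05],loss="soft_l1")
print(r.x,np.degrees(r.x[2]));print(f(r.x).reshape(-1,2))
q=r.x
print("end_stop",W(q,[.15,0,.012],0),"back",W(q,[0,0,.04],1),"final back",W(q,[.054,0,.04],0))
E
python3 fit.py
```

```text
[{'uv': [285.1, 184.8], 'conf': 0.57}]
[ 0.533   0.0446  1.1018 -0.0491] 63.130841665143365
[[ 0.3475 -0.3155]
 [ 0.0517  0.5592]
 [-0.9989  1.4438]
 [ 0.1403 -0.4226]
 [ 0.0783  0.7806]
 [ 0.0513  0.0309]
 [ 0.0546 -0.105 ]
 [-0.5085 -0.5748]
 [ 0.5276 -1.905 ]
 [ 0.0984 -0.2093]
 [-0.6303  0.5855]
 [-0.5311 -0.9618]]
end_stop [np.float64(0.6008078325875231), np.float64(0.1783865756209), np.float64(0.012)] back [np.float64(0.5108427830802259), np.float64(0.0008189448847448072), np.float64(0.04)] final back [np.float64(0.5574201910508271), np.float64(0.09275064530025026), np.float64(0.04)]
```

```bash
cat > d.py <<'E'
from h import *
import sys
np.set_printoptions(precision=4,suppress=True)
q=[.533,.0446,1.1018]
d=np.array([np.cos(q[2]),np.sin(q[2]),0]);n=np.array([-d[1],d[0],0])
s=get_state();R=Ro.from_rotvec(s["ee_rot"]);P=s["position"]
rel=P-np.array([q[0],q[1],0])
print("t",s["t"],"tray xyz",rel@d,rel@n,P[2],"F tray",s["ft_force"]@d,s["ft_force"]@n,s["ft_force"][2],"gap",s["finger_gap"])
print("qpos",s["qpos"]); print("tool axes in tray (cols x,y,z)\n",np.array([d,n,[0,0,1]])@R.as_matrix())
# targets
for sg in (1,-1):
    Rt=Ro.from_matrix(np.c_[sg*n,np.cross([0,0,-1],sg*n),[0,0,-1]])
    print(sg,"turn/pi",(R.inv()*Rt).as_rotvec()/np.pi)
if len(sys.argv)>3:
    X=np.array(list(map(float,sys.argv[1:4])))
    G=np.array([q[0],q[1],0])+X[0]*d+X[1]*n+[0,0,X[2]]
    print("dp/0.4",R.inv().apply(G-P)/.4, "world",G)
E
python3 d.py -.105 0 .245
```

```text
t 1.05 tray xyz 0.31638398591852923 0.5147273276884535 0.24530519066659706 F tray 1.069153307086061 0.3334215720467176 -0.019601488753378693 gap 0.08520690202196564
qpos [0.9833 0.1041 0.0973 1.5639 0.     1.3531]
tool axes in tray (cols x,y,z)
 [[ 0.9951  0.099   0.0001]
 [ 0.099  -0.9951 -0.    ]
 [ 0.0001  0.     -1.    ]]
1 turn/pi [ 0.     -0.     -0.4684]
-1 turn/pi [-0.     -0.      0.5316]
dp/0.4 [-1.1757  1.1762  0.0007] world [ 0.4855 -0.0491  0.245 ]
```

```bash
python3 -m creep '{"dp":[[-0.07,0.07,0],[-0.14,0.14,0],[-0.21,0.21,0],[-0.28,0.28,0],[-0.35,0.35,0]],"angular":[[0,0,0.035],[0,0,0.07],[0,0,0.105],[0,0,0.14],[0,0,0.175]],"claw":[0,0,0,0,0]}' 20; python3 d.py -.105 0 .245
```

```text
t: 1.47
position: [0.297, 0.3768, 0.2453]
ee_rot: [-2.979, -0.998, -0.001]
ft_force: [0.7, -0.3, 0.5]
finger_gap: 0.0428
t 1.4667 tray xyz 0.1896456225267823 0.360655940599287 0.24525739079779213 F tray -0.00423121209081808 -0.7648957370371772 0.48811861091916814 gap 0.042783403354034605
qpos [ 0.6298 -0.2648 -0.2537  1.5815 -0.0001  1.5541]
tool axes in tray (cols x,y,z)
 [[ 0.8981 -0.4398  0.0004]
 [-0.4398 -0.8981 -0.0002]
 [ 0.0004  0.0001 -1.    ]]
1 turn/pi [ 0.0002 -0.0001 -0.6449]
-1 turn/pi [-0.0001 -0.0001  0.3551]
dp/0.4 [-0.2651  1.1337  0.0006] world [ 0.4855 -0.0491  0.245 ]
```

```bash
python3 -m creep '{"dp":[[-0.02,0.095,0],[-0.045,0.19,0],[-0.07,0.29,0],[-0.09,0.38,0],[-0.11,0.48,0]],"angular":[[0,0,0.035],[0,0,0.07],[0,0,0.105],[0,0,0.14],[0,0,0.175]],"claw":[0,0,0,0,0]}' 20; python3 d.py -.105 0 .245
```

```text
t: 1.88
position: [0.3784, 0.1974, 0.2456]
ee_rot: [-3.138, -0.151, -0.002]
ft_force: [1.7, 1.1, 0.9]
finger_gap: 0.0429
t 1.8833 tray xyz 0.06645002984155919 0.20701462763095868 0.24563096696459968 F tray 1.780338479272861 -1.0156002278898342 0.9203305946192486 gap 0.042890286871179115
qpos [ 0.1722 -0.4335 -0.3863  1.6169  0.0003  1.6466]
tool axes in tray (cols x,y,z)
 [[ 0.5358 -0.8444  0.0009]
 [-0.8444 -0.5358 -0.0007]
 [ 0.001  -0.0004 -1.    ]]
1 turn/pi [ 0.0004 -0.0003 -0.82  ]
-1 turn/pi [-0.0002 -0.0003  0.18  ]
dp/0.4 [0.2073 0.6392 0.0016] world [ 0.4855 -0.0491  0.245 ]
```

```bash
python3 -m creep '{"dp":[[0.025,0.09,0],[0.055,0.18,0],[0.085,0.27,0],[0.11,0.36,0],[0.14,0.45,0]],"angular":[[0,0,0.036],[0,0,0.072],[0,0,0.108],[0,0,0.144],[0,0,0.18]],"claw":[0,0,0,0,0]}' 20; python3 d.py -.105 0 .245
```

```text
t: 2.3
position: [0.4524, 0.0236, 0.2456]
ee_rot: [-3.055, 0.731, -0.001]
ft_force: [-0.3, 0.4, -0.4]
finger_gap: 0.0426
t 2.3 tray xyz -0.05517476133549188 0.06238714126106693 0.24561597302529245 F tray 0.21571699479512663 0.45063389322513137 -0.4473911361948164 gap 0.0425739128758338
qpos [-0.2381 -0.3492 -0.3218  1.5974  0.0001  1.8026]
tool axes in tray (cols x,y,z)
 [[-0.0009 -1.      0.0003]
 [-1.      0.0009 -0.0008]
 [ 0.0008 -0.0003 -1.    ]]
1 turn/pi [-0.0004  0.0002  0.9997]
-1 turn/pi [-0.0001 -0.0002 -0.0003]
dp/0.4 [0.1561 0.1244 0.0016] world [ 0.4855 -0.0491  0.245 ]
```

```bash
python3 -m creep '{"dp":[[0.08,0.06,0],[0.156,0.124,0],[0.156,0.124,0.1],[0.156,0.124,0.2],[0.156,0.124,0.3]],"angular":[[0,0,0],[0,0,0],[0,0,0],[0,0,0],[0,0,0]],"claw":[0,0,0,0,0]}' 20; python3 d.py -.105 0 .046
python3 - <<'E'
from h import *
p=get_image("top");c=p["img"][135:305,240:470];cv2.imwrite("pics/z3.png",cv2.resize(c,None,fx=3.4,fy=3.4,interpolation=cv2.INTER_CUBIC))
p=get_image("scene");c=p["img"][120:300,190:390];cv2.imwrite("pics/z4.png",cv2.resize(c,None,fx=3.3,fy=3.3,interpolation=cv2.INTER_CUBIC))
E
```

```text
t: 2.72
position: [0.4863, -0.0478, 0.1243]
ee_rot: [3.057, -0.725, 0.003]
ft_force: [0.3, -0.1, -0.5]
finger_gap: 0.0427
t 2.7167 tray xyz -0.10354229440708293 -0.00010838269702727876 0.1243306607282845 F tray 0.061772441206717196 -0.3220407248243315 -0.5449342404363688 gap 0.042673151699296495
qpos [-0.3665 -0.2312 -0.4446  1.3557  0.0001  1.67  ]
tool axes in tray (cols x,y,z)
 [[ 0.0032 -1.      0.0003]
 [-1.     -0.0032 -0.0017]
 [ 0.0017 -0.0003 -1.    ]]
1 turn/pi [ 0.0009 -0.0002 -0.999 ]
-1 turn/pi [-0.0001 -0.0005  0.001 ]
dp/0.4 [-0.0006  0.0037  0.1958] world [ 0.4855 -0.0491  0.046 ]
```

View pics/z3.png

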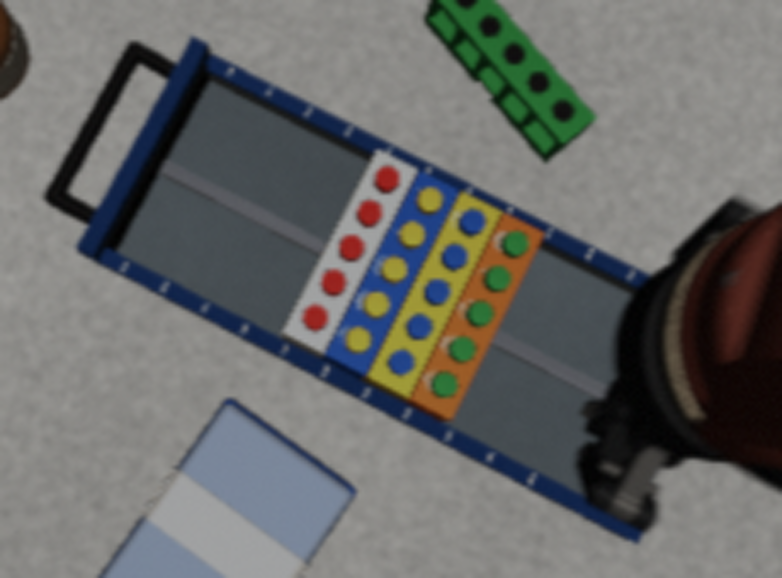

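View pics/z4.png

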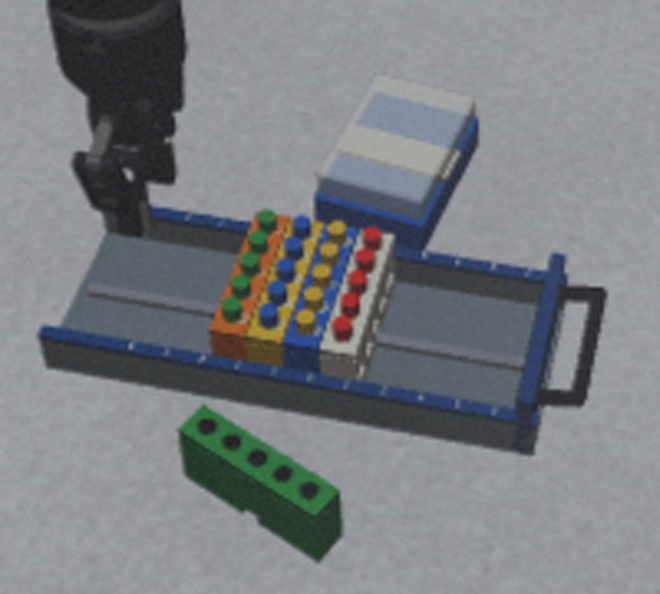

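```bash
python3 -m creep '{"dp":[[0,0,0.07],[0,0,0.14],[0,0,0.19],[0,0,0.205],[0,0,0.205]],"angular":[[0,0,0],[0,0,0.001],[0,0,0.001],[0,0,0.001],[0,0,0.001]],"claw":[0,0,0,0,0]}' 20; python3 d.py -.072 0 .042
python3 - <<'E'
from h import *
p=get_image("scene");c=p["img"][120:300,190:390];cv2.imwrite("pics/z5.png",cv2.resize(c,None,fx=3.3,fy=3.3,interpolation=cv2.INTER_CUBIC))
E
```

```text
t: 3.23
position: [0.4858, -0.0465, 0.044]
ee_rot: [-3.056, 0.727, 0.001]
ft_force: [0.0, -0.8, 0.1]
finger_gap: 0.0426
t 3.2333 tray xyz -0.10264767220402832 0.000953046518534079 0.0439897145438458 F tray -0.7199562341053544 -0.3809028464092013 0.08904990411047856 gap 0.04263004139213441
qpos [-0.3644 -0.1762 -0.5454  1.2023  0.0001  1.6732]
tool axes in tray (cols x,y,z)
 [[ 0.0022 -1.      0.0001]
 [-1.     -0.0022  0.0006]
 [-0.0006 -0.0001 -1.    ]]
1 turn/pi [-0.0003 -0.     -0.9993]
-1 turn/pi [-0.      0.0002  0.0007]
dp/0.4 [ 0.0026 -0.0766  0.005 ] world [ 0.5005 -0.0196  0.042 ]
```

View pics/z5.png

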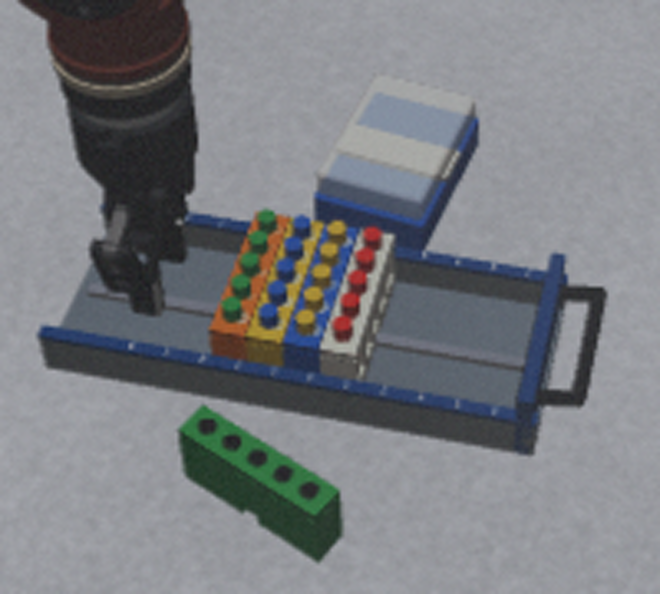

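```bash
python3 -m creep '{"dp":[[0.001,-0.025,0.002],[0.003,-0.05,0.004],[0.003,-0.07,0.005],[0.003,-0.082,0.005],[0.003,-0.086,0.005]],"angular":[[0,0,0],[0,0,0.0005],[0,0,0.0005],[0,0,0.0005],[0,0,0.0005]],"claw":[0,0,0,0,0]}' 20; python3 d.py -.06 0 .042
python3 - <<'E'
from h import *
p=get_image("scene");c=p["img"][150:270,200:350];cv2.imwrite("pics/z6.png",cv2.resize(c,None,fx=4.5,fy=4.5,interpolation=cv2.INTER_CUBIC))
E
```

```text
t: 3.7
position: [0.503, -0.0155, 0.0418]
ee_rot: [-3.056, 0.727, -0.001]
ft_force: [-1.3, -0.3, -0.5]
finger_gap: 0.043
t 3.7 tray xyz -0.06716554039210641 -0.00034820756921581994 0.04175641613694852 F tray -0.8829828887571866 1.0510419511119846 -0.49620613498982563 gap 0.04299422774705972
qpos [-0.2914 -0.1261 -0.5043  1.1921  0.0002  1.7467]
tool axes in tray (cols x,y,z)
 [[ 0.0017 -1.      0.0003]
 [-1.     -0.0017 -0.0005]
 [ 0.0005 -0.0003 -1.    ]]
1 turn/pi [ 0.0002 -0.0001 -0.9995]
-1 turn/pi [-0.0001 -0.0002  0.0005]
dp/0.4 [-0.0008 -0.0179 -0.0006] world [ 0.5059 -0.0089  0.042 ]
```

View pics/z6.png

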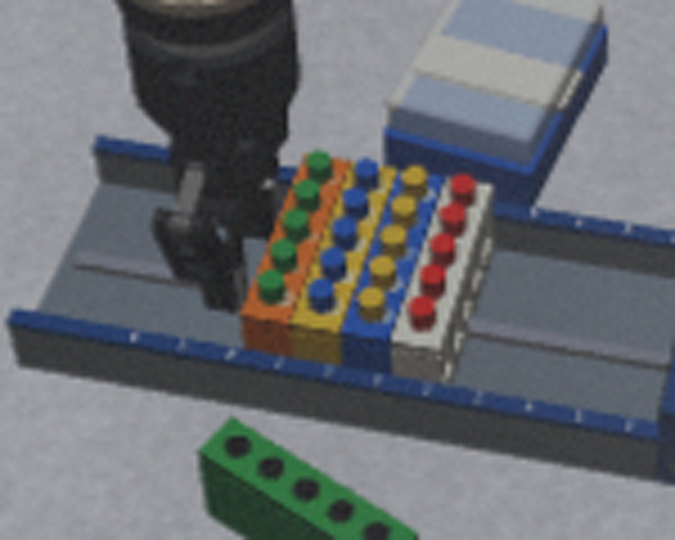

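Fingers are just behind the orange rack (~(240,280)), not yet touching. I'll creep into contact slowly.

```bash
python3 -m creep '{"dp":[[0,-0.003,0],[0,-0.0065,0],[0,-0.0105,0],[0,-0.0145,0],[0,-0.0185,0]],"angular":[[0,0,0],[0,0,0],[0,0,0],[0,0,0],[0,0,0]],"claw":[0,0,0,0,0]}' 20; python3 -m creep '{"dp":[[0,-0.004,0],[0,-0.008,0],[0,-0.012,0],[0,-0.016,0],[0,-0.02,0]],"angular":[[0,0,0],[0,0,0],[0,0,0],[0,0,0],[0,0,0]],"claw":[0,0,0,0,0]}' 20; python3 d.py -.04 0 .042
python3 - <<'E'
from h import *
p=get_image("scene");c=p["img"][150:270,200:350];cv2.imwrite("pics/z7.png",cv2.resize(c,None,fx=4.5,fy=4.5,interpolation=cv2.INTER_CUBIC))
p=get_image("top");c=p["img"][135:305,240:470];cv2.imwrite("pics/z8.png",cv2.resize(c,None,fx=3.4,fy=3.4,interpolation=cv2.INTER_CUBIC))
E
```

```text
t: 4.17
position: [0.5057, -0.01, 0.0413]
ee_rot: [-3.055, 0.73, -0.0]
ft_force: [-0.4, -0.1, -0.6]
finger_gap: 0.0428
t: 4.58
position: [0.5093, -0.0028, 0.0413]
ee_rot: [3.056, -0.73, -0.0]
ft_force: [-1.3, -0.9, 0.1]
finger_gap: 0.0427
t 4.5833 tray xyz -0.05295383292031449 -0.00026985790242121477 0.04130920471064017 F tray -1.3936560291324853 0.7215012065942937 0.14840567703246735 gap 0.042667157214470015
qpos [-0.2627 -0.1053 -0.4858  1.1902 -0.0001  1.777 ]
tool axes in tray (cols x,y,z)
 [[ 0.0001 -1.     -0.0001]
 [-1.     -0.0001 -0.    ]
 [ 0.      0.0001 -1.    ]]
1 turn/pi [ 0.  0. -1.]
-1 turn/pi [ 0. -0.  0.]
dp/0.4 [-0.0007 -0.0324 -0.0017] world [0.5149 0.0089 0.042 ]
```

View pics/z7.png

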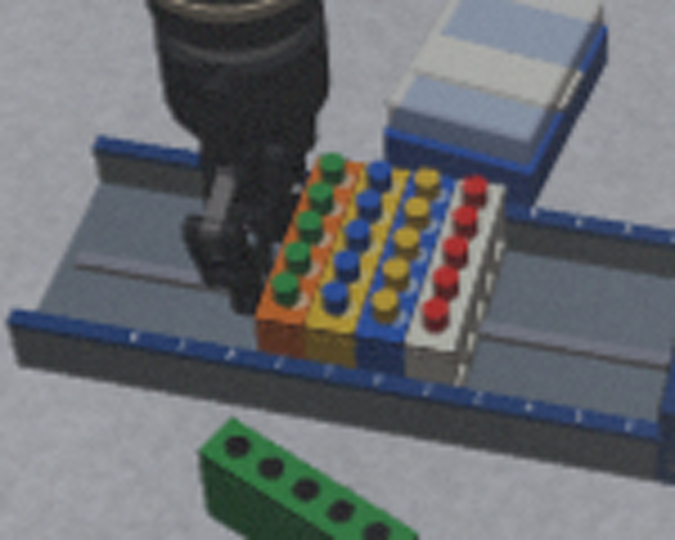

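View pics/z8.png

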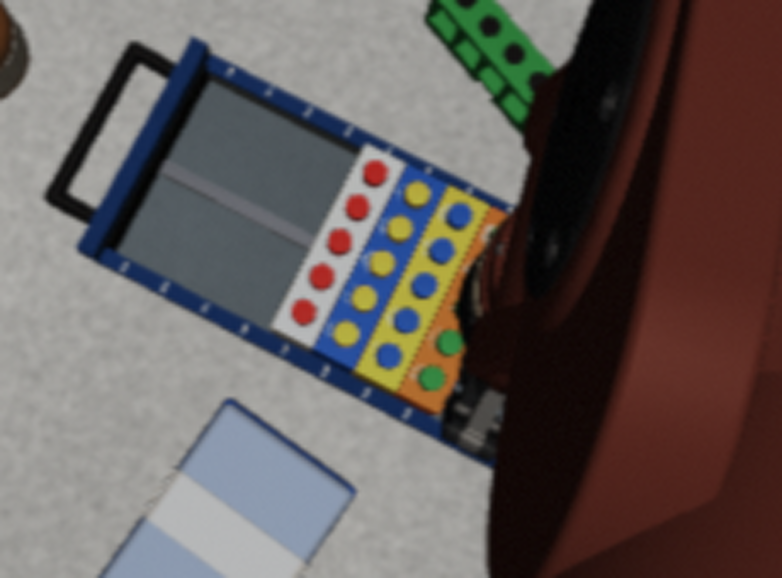

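```bash
python3 -m creep '{"dp":[[0,-0.004,0],[0,-0.0085,0],[0,-0.0135,0],[0,-0.019,0],[0,-0.025,0]],"angular":[[0,0,0],[0,0,0],[0,0,0],[0,0,0],[0,0,0]],"claw":[0,0,0,0,0]}' 20
python3 -m creep '{"dp":[[0,-0.006,0],[0,-0.012,0],[0,-0.018,0],[0,-0.024,0],[0,-0.03,0]],"angular":[[0,0,0],[0,0,0],[0,0,0],[0,0,0],[0,0,0]],"claw":[0,0,0,0,0]}' 20
python3 -m creep '{"dp":[[0,-0.006,0],[0,-0.012,0],[0,-0.018,0],[0,-0.024,0],[0,-0.03,0]],"angular":[[0,0,0],[0,0,0],[0,0,0],[0,0,0],[0,0,0]],"claw":[0,0,0,0,0]}' 20
python3 -m creep '{"dp":[[0,-0.006,0],[0,-0.012,0],[0,-0.018,0],[0,-0.024,0],[0,-0.03,0]],"angular":[[0,0,0],[0,0,0],[0,0,0],[0,0,0],[0,0,0]],"claw":[0,0,0,0,0]}' 20
python3 -m creep '{"dp":[[0,-0.0055,0],[0,-0.0105,0],[0,-0.015,0],[0,-0.019,0],[0,-0.0225,0]],"angular":[[0,0,0],[0,0,0],[0,0,0],[0,0,0],[0,0,0]],"claw":[0,0,0,0,0]}' 20
python3 -m creep '{"dp":[[0,-0.003,0],[0,-0.0055,0],[0,-0.0075,0],[0,-0.009,0],[0,-0.01,0]],"angular":[[0,0,0],[0,0,0],[0,0,0],[0,0,0],[0,0,0]],"claw":[0,0,0,0,0]}' 20
python3 d.py .043 0 .042
python3 - <<'E'
from h import *
p=get_image("scene");c=p["img"][160:270,220:370];cv2.imwrite("pics/z9.png",cv2.resize(c,None,fx=5,fy=5,interpolation=cv2.INTER_CUBIC))
p=get_image("top");c=p["img"][135:255,240:400];cv2.imwrite("pics/z10.png",cv2.resize(c,None,fx=4.8,fy=4.8,interpolation=cv2.INTER_CUBIC))
E
```

```text
t: 5.1
position: [0.5138, 0.0063, 0.0413]
ee_rot: [-3.056, 0.73, 0.0]
ft_force: [-0.8, -1.3, 0.9]
finger_gap: 0.0427
t: 5.52
position: [0.5193, 0.0171, 0.0413]
ee_rot: [-3.056, 0.73, -0.0]
ft_force: [-0.2, -0.8, -0.0]
finger_gap: 0.0424
t: 5.93
position: [0.5248, 0.0278, 0.0413]
ee_rot: [-3.056, 0.73, -0.0]
ft_force: [-1.5, -2.1, 1.1]
finger_gap: 0.0427
t: 6.35
position: [0.5301, 0.0385, 0.0413]
ee_rot: [-3.056, 0.73, 0.0]
ft_force: [-1.1, -1.8, 0.8]
finger_gap: 0.0428
t: 6.77
position: [0.5342, 0.0464, 0.0413]
ee_rot: [-3.056, 0.73, 0.0]
ft_force: [0.1, -0.2, 0.3]
finger_gap: 0.0428
t: 7.18
position: [0.5359, 0.0499, 0.0413]
ee_rot: [-3.056, 0.73, -0.0]
ft_force: [-0.5, -1.9, 0.5]
finger_gap: 0.0428
t 7.1833 tray xyz 0.006041750509843476 -0.00022999439056860157 0.041315164443411864 F tray -1.8848941051640433 -0.38817508727783256 0.5499952804797911 gap 0.04277494531034604
qpos [-0.1504 -0.0149 -0.3989  1.1867  0.0001  1.8891]
tool axes in tray (cols x,y,z)
 [[ 0.0003 -1.      0.0001]
 [-1.     -0.0003 -0.    ]
 [ 0.     -0.0001 -1.    ]]
1 turn/pi [ 0.     -0.     -0.9999]
-1 turn/pi [-0.     -0.      0.0001]
dp/0.4 [-0.0006 -0.0924 -0.0017] world [0.5524 0.083  0.042 ]
```

View pics/z9.png

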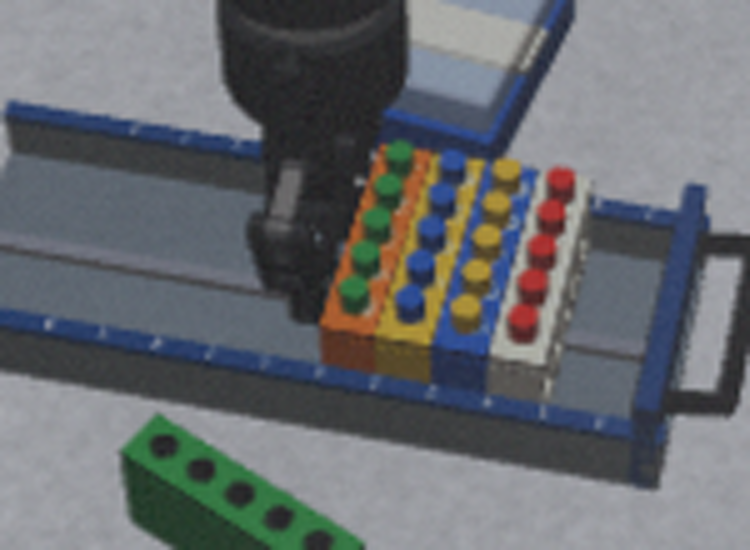

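View pics/z10.png

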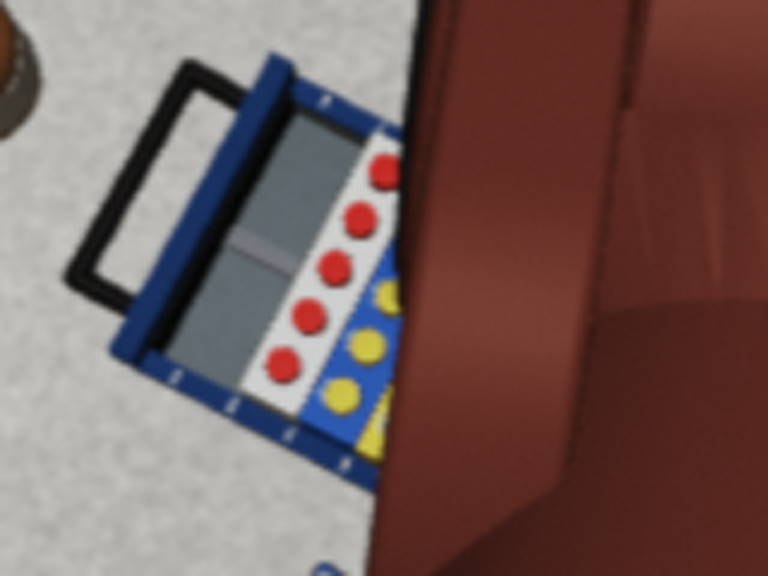

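The train is together and square, with about 35 mm to the stop. I'll go on about 26 mm, easing off at the end.

```bash
python3 -m creep '{"dp":[[0,-0.002,0],[0,-0.005,0],[0,-0.009,0],[0,-0.0135,0],[0,-0.018,0]],"angular":[[0,0,0],[0,0,0],[0,0,0],[0,0,0],[0,0,0]],"claw":[0,0,0,0,0]}' 20
python3 -m creep '{"dp":[[0,-0.0045,0],[0,-0.009,0],[0,-0.0135,0],[0,-0.018,0],[0,-0.0225,0]],"angular":[[0,0,0],[0,0,0],[0,0,0],[0,0,0],[0,0,0]],"claw":[0,0,0,0,0]}' 20
python3 -m creep '{"dp":[[0,-0.004,0],[0,-0.008,0],[0,-0.0115,0],[0,-0.015,0],[0,-0.018,0]],"angular":[[0,0,0],[0,0,0],[0,0,0],[0,0,0],[0,0,0]],"claw":[0,0,0,0,0]}' 20
python3 -m creep '{"dp":[[0,-0.0025,0],[0,-0.0045,0],[0,-0.006,0],[0,-0.007,0],[0,-0.0075,0]],"angular":[[0,0,0],[0,0,0],[0,0,0],[0,0,0],[0,0,0]],"claw":[0,0,0,0,0]}' 20
python3 d.py .043 0 .042
python3 - <<'E'
from h import *
p=get_image("scene");c=p["img"][170:270,240:370];cv2.imwrite("pics/z11.png",cv2.resize(c,None,fx=6,fy=6,interpolation=cv2.INTER_CUBIC))
p=get_image("top");c=p["img"][135:235,250:380];cv2.imwrite("pics/z12.png",cv2.resize(c,None,fx=5.5,fy=5.5,interpolation=cv2.INTER_CUBIC))
E
```

```text
t: 7.7
position: [0.5392, 0.0564, 0.0413]
ee_rot: [-3.056, 0.73, -0.0]
ft_force: [-0.0, -0.8, -0.7]
finger_gap: 0.0425
t: 8.12
position: [0.5433, 0.0645, 0.0413]
ee_rot: [-3.056, 0.729, -0.0]
ft_force: [-0.3, -0.6, 0.3]
finger_gap: 0.0431
t: 8.53
position: [0.5465, 0.0708, 0.0413]
ee_rot: [-3.056, 0.73, -0.0]
ft_force: [-0.8, -1.0, -0.1]
finger_gap: 0.0428
t: 8.95
position: [0.5479, 0.0734, 0.0413]
ee_rot: [-3.056, 0.73, -0.0]
ft_force: [-0.9, -1.4, 0.2]
finger_gap: 0.0427
t 8.95 tray xyz 0.03241959535617046 -0.00023510611125577 0.0413160977711692 F tray -1.652570809359763 0.12313602589882873 0.2152551787536975 gap 0.04270247118007753
qpos [-0.1035  0.0293 -0.3545  1.1869  0.0001  1.9361]
tool axes in tray (cols x,y,z)
 [[ 0.0002 -1.      0.0001]
 [-1.     -0.0002 -0.    ]
 [ 0.     -0.0001 -1.    ]]
1 turn/pi [ 0.     -0.     -0.9999]
-1 turn/pi [-0.     -0.      0.0001]
dp/0.4 [-0.0006 -0.0265 -0.0017] world [0.5524 0.083  0.042 ]
```

View pics/z11.png

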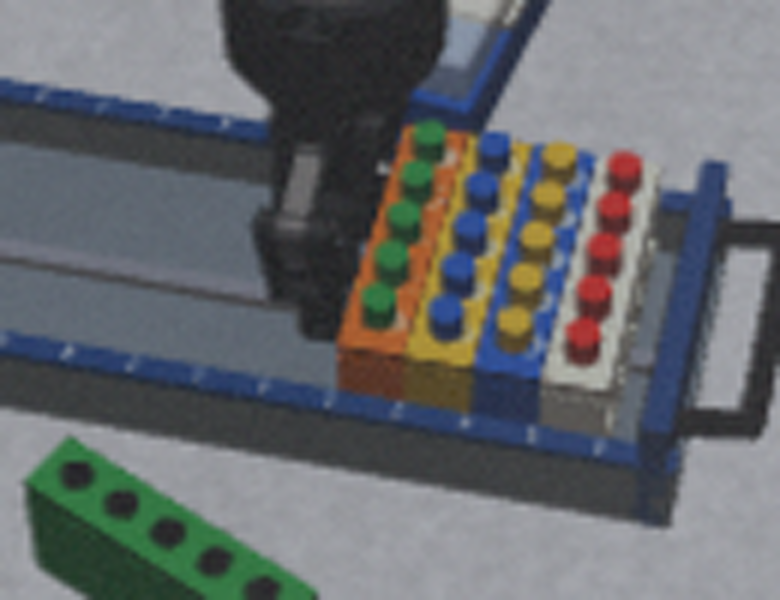

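View pics/z12.png

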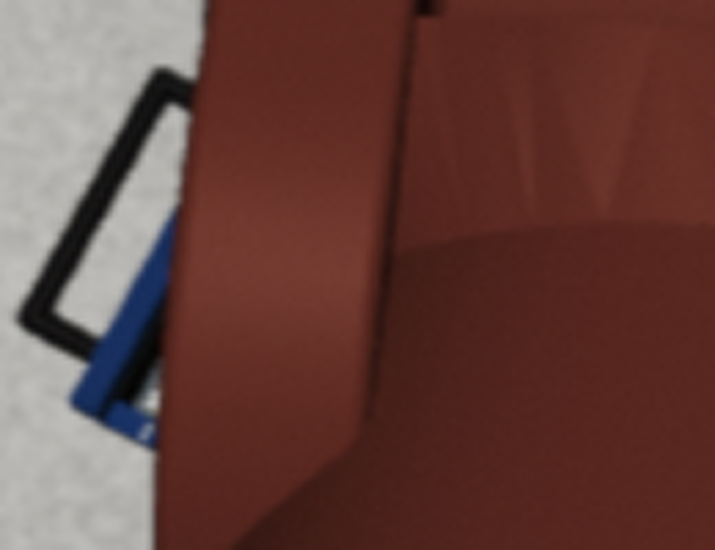

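```bash
python3 -m creep '{"dp":[[0,-0.001,0],[0,-0.003,0],[0,-0.005,0],[0,-0.007,0],[0,-0.009,0]],"angular":[[0,0,0],[0,0,0],[0,0,0],[0,0,0],[0,0,0]],"claw":[0,0,0,0,0]}' 20
python3 -m creep '{"dp":[[0,-0.002,0],[0,-0.0035,0],[0,-0.005,0],[0,-0.0065,0],[0,-0.008,0]],"angular":[[0,0,0],[0,0,0],[0,0,0],[0,0,0],[0,0,0]],"claw":[0,0,0,0,0]}' 20
python3 d.py .043 0 .042
python3 - <<'E'
from h import *
p=get_image("scene");c=p["img"][170:270,240:370];cv2.imwrite("pics/z13.png",cv2.resize(c,None,fx=6,fy=6,interpolation=cv2.INTER_CUBIC))
E
```

```text
t: 9.47
position: [0.5495, 0.0767, 0.0413]
ee_rot: [-3.056, 0.73, -0.0]
ft_force: [-1.7, -0.9, 0.5]
finger_gap: 0.0428
t: 9.88
position: [0.5509, 0.0795, 0.0413]
ee_rot: [-3.056, 0.73, -0.0]
ft_force: [-1.5, -1.2, 0.3]
finger_gap: 0.0426
t 9.8833 tray xyz 0.03924577427190237 -0.00023018227173820916 0.04131847866250356 F tray -1.7882510052012246 0.8202946974725669 0.26158006032001857 gap 0.042635926103228
qpos [-0.0917  0.0411 -0.3425  1.1872  0.0001  1.9479]
tool axes in tray (cols x,y,z)
 [[ 0.0002 -1.      0.0001]
 [-1.     -0.0002 -0.    ]
 [ 0.     -0.0001 -1.    ]]
1 turn/pi [ 0.     -0.     -0.9999]
-1 turn/pi [-0.     -0.      0.0001]
dp/0.4 [-0.0006 -0.0094 -0.0017] world [0.5524 0.083  0.042 ]
```

View pics/z13.png

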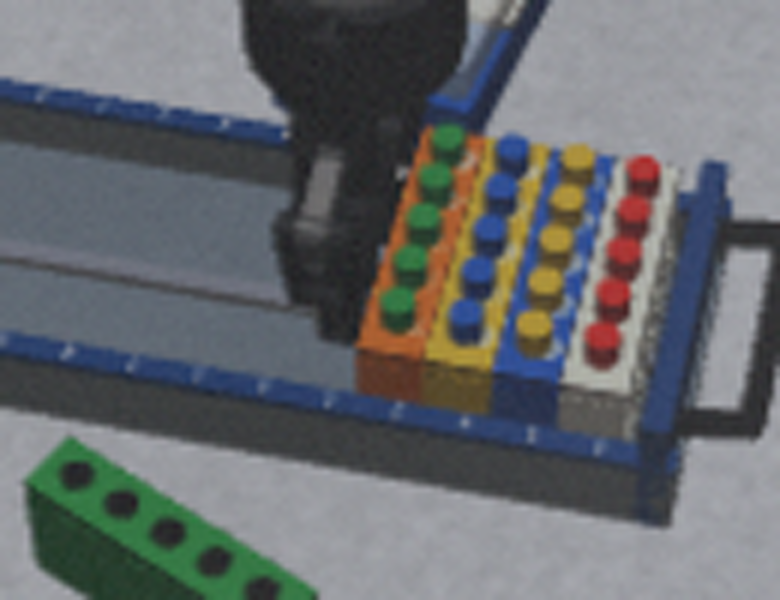

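```bash
python3 -m creep '{"dp":[[0,-0.001,0],[0,-0.002,0],[0,-0.003,0],[0,-0.004,0],[0,-0.005,0]],"angular":[[0,0,0],[0,0,0],[0,0,0],[0,0,0],[0,0,0]],"claw":[0,0,0,0,0]}' 20
python3 d.py .043 0 .042|head -1
python3 -m creep '{"dp":[[0,-0.001,0],[0,-0.002,0],[0,-0.003,0]],"angular":[[0,0,0],[0,0,0],[0,0,0]],"claw":[0,0,0]}' 20
python3 d.py .043 0 .042|head -1
```

```text
t: 10.35
position: [0.5518, 0.0813, 0.0413]
ee_rot: [-3.056, 0.73, -0.0]
ft_force: [-1.1, -2.4, -0.1]
finger_gap: 0.0432
t 10.35 tray xyz 0.04123628005375978 -0.00021433270228318874 0.04129497475289606 F tray -2.6183223974253 -0.13901648514587503 -0.09749971411019409 gap 0.043197308428218166
t: 10.6
position: [0.5524, 0.0823, 0.0413]
ee_rot: [-3.056, 0.73, -0.0]
ft_force: [-1.3, -0.7, -0.1]
finger_gap: 0.0424
t 10.6 tray xyz 0.04242946044333025 -0.00022173520638083525 0.041290911824511244 F tray -1.1574494805508557 0.8156510279095154 -0.13896501932211286 gap 0.042371146911391336
```

```bash
python3 -m creep '{"dp":[[0,-0.001,0],[0,-0.002,0],[0,-0.003,0]],"angular":[[0,0,0],[0,0,0],[0,0,0]],"claw":[0,0,0]}' 20
python3 d.py .043 0 .042|head -1
python3 - <<'E'
from h import *
p=get_image("scene");c=p["img"][170:270,240:370];cv2.imwrite("pics/z14.png",cv2.resize(c,None,fx=6,fy=6,interpolation=cv2.INTER_CUBIC))
E
```

```text
t: 10.85
position: [0.5528, 0.0833, 0.0413]
ee_rot: [3.055, -0.73, -0.0]
ft_force: [-2.7, -3.8, 1.3]
finger_gap: 0.0428
t 10.85 tray xyz 0.04347409756491407 -0.00020033989687770013 0.04130663889114257 F tray -4.594051323548015 0.7311672946280956 1.2909063809220636 gap 0.04281103143138881
```

View pics/z14.png

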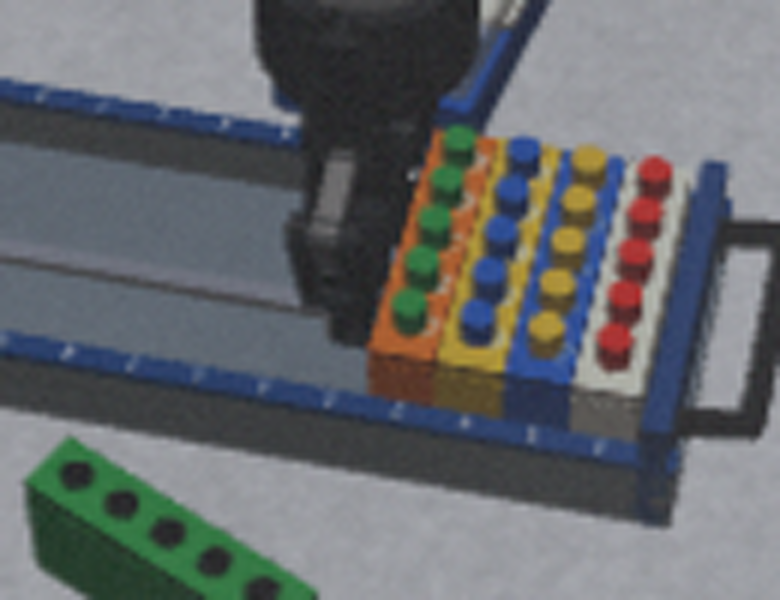

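```bash
python3 -m creep '{"dp":[[0,-0.0005,0],[0,-0.001,0]],"angular":[[0,0,0],[0,0,0]],"claw":[0,0]}' 20
python3 d.py .043 0 .042|head -1
```

```text
t: 11.07
position: [0.5528, 0.0833, 0.0413]
ee_rot: [3.055, -0.73, -0.001]
ft_force: [-3.3, -5.1, 2.3]
finger_gap: 0.0426
t 11.0667 tray xyz 0.04350692796701664 -0.00015506813945581648 0.04130350873829729 F tray -6.045034244513236 0.5885512655389887 2.3442129021962415 gap 0.042574390742993636
```

The position has stopped where the stop was expected (0.0435 m) and the force has climbed to 6 N, so the row is seated. I'll back straight off slowly.

```bash
python3 -m creep '{"dp":[[0,0.001,0],[0,0.003,0],[0,0.008,0],[0,0.02,0],[0,0.04,0]],"angular":[[0,0,0],[0,0,0],[0,0,0],[0,0,0],[0,0,0]],"claw":[0,0,0,0,0]}' 20
python3 -m creep '{"dp":[[0,0.04,0],[0,0.09,0],[0,0.14,0],[0,0.19,0],[0,0.21,0]],"angular":[[0,0,0],[0,0,0],[0,0,0],[0,0,0],[0,0,0]],"claw":[0,0,0,0,0]}' 20
python3 -m creep '{"dp":[[0,0,-0.05],[0,0.0,-0.12],[0,0,-0.2],[0,0.05,-0.28],[0,0.1,-0.35]],"angular":[[0,0,0],[0,0,0],[0,0,0],[0,0,0],[0,0,0]],"claw":[0,0,0,0,0]}' 20
python3 d.py .043 0 .042|head -1
python3 - <<'E'
from h import *
p=get_image("scene");c=p["img"][170:270,240:370];cv2.imwrite("pics/z15.png",cv2.resize(c,None,fx=6,fy=6,interpolation=cv2.INTER_CUBIC))
p=get_image("top");c=p["img"][115:315,220:470];cv2.imwrite("pics/z16.png",cv2.resize(c,None,fx=3,fy=3,interpolation=cv2.INTER_CUBIC))
E
```

```text
t: 11.48
position: [0.5459, 0.0695, 0.0414]
ee_rot: [-3.056, 0.728, -0.001]
ft_force: [0.1, -0.1, 0.5]
finger_gap: 0.0424
t: 11.9
position: [0.5069, -0.0074, 0.0413]
ee_rot: [3.055, -0.732, -0.0]
ft_force: [0.1, -0.4, -0.8]
finger_gap: 0.0424
t: 12.32
position: [0.4897, -0.0411, 0.1834]
ee_rot: [-3.056, 0.727, -0.002]
ft_force: [1.5, 0.0, 0.5]
finger_gap: 0.0428
t 12.3167 tray xyz -0.09599341300407306 -0.00013338484001473806 0.18338210446791556 F tray 0.7117839835571607 -1.3230583703287142 0.4784097856823369 gap 0.042797770297907656
```

View pics/z15.png

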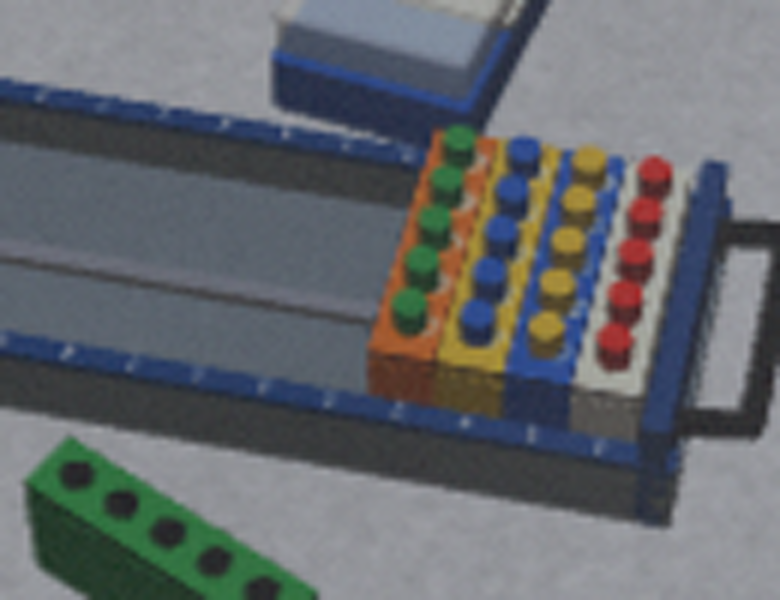

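View pics/z16.png

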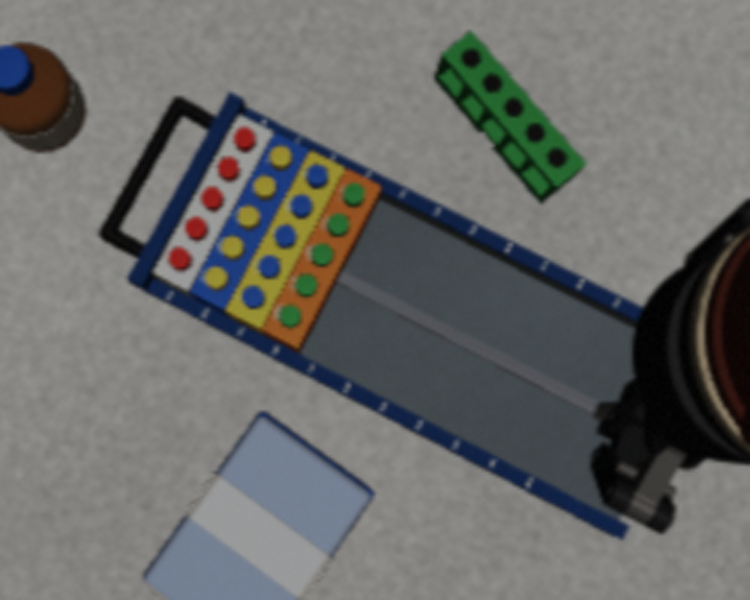

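The four racks stand tight and square against the stop, with the orange rear face at ~(340,265) in the top view. The bystanders have not moved, and the arm is clear at z = 0.18 m.

```bash
python3 -c "
from plant import workorder; print(workorder.close_job())"
```

```text
the job is handed in; nothing more can be done
None
```

The row is home. All four racks stand close together, upright and square on the rail, with the white front rack against the end stop.

- **Push:** I pushed the orange rear rack with the half-open fingertips, low on its closed face. The train moved at no more than about 29 mm/s, and at about 5 mm/s for the last few millimetres.
- **Contact with the stop:** The fingers stopped within 1 mm of where I had calculated, and the force rose to about 6 N. I then backed straight off and lifted clear.
- **Last checks:** In the final pictures I could see no gaps between the racks. The spare rack, bottle and tip box looked where they were, and the gripper was touching nothing. The job was handed in at about 12.5 s.
- **Not seen directly:** The stop's top edge hides its rubber buffer from both cameras, so contact there rests on the force rise and the measured position. No checks failed or disagreed.

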